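# Load the component test fixtures

### The arm

A 6-joint arm with a two-finger parallel gripper is mounted at the origin on the work surface. World frame = base frame: x ahead of the robot, y to its left, z up, the work surface at z = 0. Lengths are in mm, angles in degrees, forces in N, time in s.
With the tool pointing down it reaches from about 350 to 850 mm from the base axis. Payload 8.1 kg.
Tool frame: the origin (TCP) lies at the very end of the fingers, on their centre line; the grasp point (between the pads) lies 19 mm behind it; z points along the fingers, y is the line along which they close (so a half turn about z gives the same grasp; the last joint's range is limited). The gripper opens to 85 mm and grips with 20 to 120 N. Pads are 22 mm wide; open, the fingers measure 114 mm over their backs; the gripper's body (76 mm by 85 mm) begins 54 mm behind the grasp point. The pads swing forward as they close: fully open they stand 13 mm farther back than shut.
Start: joints at [61.799, 7.471, 85.268, -0, 87.261, -4.893], TCP at [237.383, 551.049, 231.292] pointing down, gripper open.
Joint ranges: [-169.43, 169.43], [-51.17, 129.36], [1.28, 143.12], [-76.62, 256.62], [0, 156.53], [-152.29, 152.29]. Speed limits (degrees/s): [136.94, 136.94, 159.86, 180, 180, 180].

### API

Orientations are given as [roll, pitch, yaw] about the fixed x, y, z axes, in that order (R = Rz(yaw) Ry(pitch) Rx(roll)).
In Python, from bench import sense, eyes, job, models gives the robot as it stands. The module is installed in compiled form; this text tells all that it offers.
- The arm moves only by the tool apply_moves, never from a script. Its argument "rows" is a list of rows, each a list of 6 numbers: the shift along the tool's x, y, z in mm, then the turn, a rotation vector about the tool's x, y, z in rad. In form: [[dx, dy, dz, rx, ry, rz], ...]. A call has exactly 5 rows; each row shifts and turns the commanded pose from where the row before left it, along the tool's axes as they then stand; what a row does not reach is not made up. A row lasts 1/8 s, in which the tool goes at most 62.5 mm and 10.7 degrees, less where a joint would pass 70% of its speed; a pose out of reach is approached as far as the arm can. A call is refused whole if a number of a shift passes 62.5 or a number of a turn 0.188, either way. A call with a gripper value outside its range is refused whole. "fingers" is the finger opening in mm, from 0 to 85.4, set as the call begins (left out, the last holds). The fingers move at their own pace and stop on an object; "grip_force" is the grip in N (left out, the last holds). Time passes only in rows, so rows that do not move let the fingers close, or fill a call up. It gives the time, the measured TCP pose, the force, the opening and the grip force at its end, in the units of the state.
- sense(): the state, without advancing time (a new reading comes with each control period).
- eyes.snapshot(name): name is "scene" or "top"; returns (picture, depth): 384x512x3 uint8, red, green, blue; 384x512 float32, mm along the optical axis (not along the pixel's ray), 0 where there is no reading.
- eyes.get_calibration(name): a dict with "intrinsics" (3x3 intrinsics, pixels), "R" (3x3) and "t" (3): a world point X has camera coordinates R X + t. Camera axes: x right, y down, z forward; pixel columns grow to the right and rows downward; lengths in mm; the calibration is good to about 2 mm. A picture is of the moment at which its call begins. get_calibration takes no time and is no camera call.
- job.hand_in(): hands the job in; it is judged then, once.
Trained networks look in the newest picture that a camera, given by its name, has taken for a name from the list of things; names that differ only in an ending like _2 or _b are one class to them, and where a whole thing is asked for, a point or a joint stands for the part that bears it (a point fixed in the world has none). Each returns a list of dicts, best first, with "confidence" (0 to 1); they miss things now and then, are a little off and sometimes report something else, mostly with a low value. They report only what shows in the picture. A call takes as long as a camera call. They do not tell look-alikes from the thing itself.
- models.boxes_of(name, camera): "xyz" ([x, y, z] in mm, in world coordinates, good to about 4 mm: the middle of the surface that is visible of it).
- models.cut_out(name, camera): "pixels" (384x512 bool, what is visible of it).
- models.place_of(name, camera): "xyz" ([x, y, z] in mm, in world coordinates, good to about 4 mm: a listed point, or the origin of a listed thing).
The state is a dict: "time": time; "joint_pos": joint angles; "qd": joint speeds; "joint_efforts": joint torques, N m; "tool_pos": TCP position; "tcp_rot": TCP orientation; "ft_force": force on the tool from outside, world axes, zero at the start; "wrist_torque": the same for the moment, N m; "finger_gap": finger opening in mm; "grip_force": force on a finger pad.
Only numpy, scipy, OpenCV 4.12 (cv2) and the standard library are available. Lean on these libraries where they do the work, as an engineer would, in place of code of your own. Each camera call takes 0.05 s, during which the arm holds its last target. There are 200 camera calls.

### The job

Load the four inverter components into their own test fixtures on the bench: stand the blue capacitor in the round cup, lay the copper choke flat over the post, lay the white fuse with its steel blades on the two brass contacts of the fuse base, and set the gold resistor on the heat sink between its four corner guides. Set each one down gently rather than dropping it, in any order and either way round. Leave the red port cap and the white jar that stand among them where they are.

Things in the scene. Friction and masses are not known exactly. Their poses are not given: they have to be found in the camera images.
- capacitor: Loose blue can, standing upright: diameter 50 mm, 70 mm tall, with two small brass screw terminals rising 6 mm from its black top. About 0.2 kg. Origin: centre of its underside; z up.
- choke: Loose toroidal choke (copper wire wound on a dark ring) lying flat: outer diameter 54 mm, clear hole 30 mm, 28 mm high. About 0.24 kg. Origin: centre of its underside; z up along the hole's axis.
- fuse: Loose white ceramic fuse lying flat: block with steel end plates, 44 (x) by 36 (y) by 36 mm high; from each end a flat steel blade sticks out along x: 24 mm long, 20 wide, 5 thick, its lower face 15.5 mm above the underside; 92 mm long in all. 0.19 kg. Grip the block across y. Origin: centre of the block's underside; x along the blades, z up.
- resistor: Loose gold finned power resistor lying flat: foot flange 76 (x) by 46 (y) by 5 mm thick, on it a ribbed body 66 (x) by 28 mm (y), top 34 mm above the underside; with the end lugs 88 mm long. 0.23 kg. Grip the ribbed body across y, above the flange. Origin: centre of the flange's underside; x along its length, z up.
- cup_fixture: The capacitor's fixture, fixed: grey block 86 x 86 mm, top 16 mm above the bench, with a white round cup on it: inner diameter 66 mm, outer 75, rim 28 mm above the bench. The capacitor stands on the block's top inside the cup. (Every fixture has red and black sockets sticking 9 mm out of its +y side.) Origin: centre of the cup, at bench height; z up.
- post_fixture: The choke's fixture, fixed: grey block 86 x 86 mm, top 16 mm above the bench, with one white upright post at its centre, diameter 14 mm, its top 38 mm above the bench. The choke lies flat on the block with the post in its hole. Origin: centre of the post, at bench height; z up.
- fuse_base: The fuse's fixture, fixed: grey block 106 (x) by 60 mm (y), top 16 mm above the bench; at each end a contact block (x 30 to 48 mm from centre), brass top 36 mm above the bench, white cheeks 8 mm higher, 38 mm apart in y. Blades lie on the brass tops; the fuse's underside then hangs 20.5 mm above the bench. Origin: midway between contacts, at bench height; x contact to contact, z up.
- heat_sink: The resistor's fixture, fixed: finned aluminium heat sink 104 (x) by 78 mm (y), flat top 16 mm above the bench, with black L-shaped corner guides 10 mm high round a space 92 (x) by 62 mm (y). The resistor's flange lies flat on the top inside the guides. Origin: centre of the space, at bench height; x along the longer side, z up.
- port_cap: Bystander: red plastic port cap, diameter 40 mm at the foot, 28 mm high, loose on the bench among the fixtures and components. Origin: centre of its underside; z up.
- paste_jar: Bystander: small white jar with a black cap, diameter 38 mm, 34 mm high, loose on the bench among the fixtures and components. Origin: centre of its underside; z up.
Things that resemble listed ones, but are neither listed nor needed, are in the scene too. What is shaped like the fuse but green is not meant. What is shaped like the fuse_base but pink is not meant.

How it is judged:
By the outcome, as a careful person would: the job done as asked, in the order asked, and still so for the second after the job is handed in, with the robot touching nothing.
It also fails if it takes over 112 s, if anything falls off the work surface, if the arm or the gripper's body presses on something with over 40 N, if the wrist force passes 120 N, or if a joint passes its speed limit or range.

## Working session

There is one attempt and no reset: what is moved stays moved. The work goes in short steps, Python scripts to look and compute and a tool call to move; the robot and the scene stay as the last step left them, time stands still between calls to the robot, and variables do not carry over. Pictures are saved under pics/ and viewed, at most 14 in all, crops included, and the job is handed in when it is done.

Besides the shell and the picture viewer there is one more tool, called after "Emit:" by a JSON object that holds its "op" and its "data". apply_moves: Moves the arm, as the interface text tells. Its arguments: {"type":"object","properties":{"rows":{"type":"array"},"fingers":{"type":"number"},"grip_force":{"type":"number"}},"required":["rows"]}

```bash
mkdir -p pics; python3 - <<'E'
from bench import sense, eyes, job, models
import cv2,numpy as np
s=sense(); print(s)
for c in("scene","top"):
    p,d=eyes.snapshot(c); cv2.imwrite(f"pics/{c}0.png",cv2.resize(p[:,:,::-1],(800,600),interpolation=cv2.INTER_CUBIC)); np.savez(f"{c}0.npz",p=p,d=d)
    k=eyes.get_calibration(c); print(c,k)
    for n in "capacitor choke fuse resistor cup_fixture post_fixture fuse_base heat_sink port_cap paste_jar".split():
        print(n,[(np.round(r["xyz"]).tolist(),round(r["confidence"],2)) for r in models.place_of(n,c)][:4])
E
```

```text
{'time': 0.0, 'joint_pos': array([ 6.17994666e+01,  7.51442433e+00,  8.53285598e+01,  1.33832799e-03,
        8.72620785e+01, -4.89138199e+00]), 'qd': array([-0.0744817 ,  0.02055512, -0.01580114, -0.01069218,  0.11317713,
        0.01252177]), 'joint_efforts': array([-4.07533971e-04, -5.69402683e+01, -5.00549769e+01, -2.08755609e-04,
        1.49708125e-02,  3.47471564e-05]), 'tool_pos': array([237.11244354, 550.56723001, 230.25846008]), 'tcp_rot': array([-1.79895434e+02, -1.02901918e-02,  1.56690774e+02]), 'ft_force': array([-0.29901091,  0.20225955, -0.3492412 ]), 'wrist_torque': array([-0.00353535, -0.03944001, -0.03354831]), 'grip_force': 0.0, 'finger_gap': 85.34138023739993}
scene {'intrinsics': array([[364.23304632,   0.        , 258.28075018],
       [  0.        , 364.23304632, 191.17330351],
       [  0.        ,   0.        ,   1.        ]]), 'R': array([[ 0.00524915,  0.99987125,  0.01516328],
       [ 0.64301881,  0.00823789, -0.76580607],
       [-0.76583239,  0.0137701 , -0.64289279]]), 't': array([ -12.16802424, -317.87908424, 1455.38663803])}
capacitor [([464.0, -7.0
[... 811 characters left out ...]
-0.1081282 ],
       [ 0.10804442, -0.00525862, -0.99413216]]), 't': array([  14.37869074,  547.72337478, 1095.50871813])}
capacitor [([468.0, -4.0, 0.0], 0.59)]
choke [([625.0, -234.0, -1.0], 0.36), ([532.0, 432.0, -1.0], 0.19)]
fuse [([272.0, 223.0, -1.0], 0.7), ([401.0, 226.0, 2.0], 0.61)]
resistor [([415.0, -220.0, -4.0], 0.94)]
cup_fixture [([622.0, -235.0, -2.0], 0.96)]
post_fixture [([532.0, 432.0, -2.0], 0.98)]
fuse_base [([649.0, 240.0, 3.0], 0.65), ([846.0, -30.0, -5.0], 0.63), ([682.0, 3.0, -1.0], 0.3)]
heat_sink [([511.0, -435.0, 2.0], 0.65), ([404.0, 226.0, 4.0], 0.25)]
port_cap [([547.0, -127.0, 0.0], 0.53)]
paste_jar [([555.0, 131.0, -1.0], 0.69), ([512.0, -435.0, -0.0], 0.4)]
```

View pics/scene0.png

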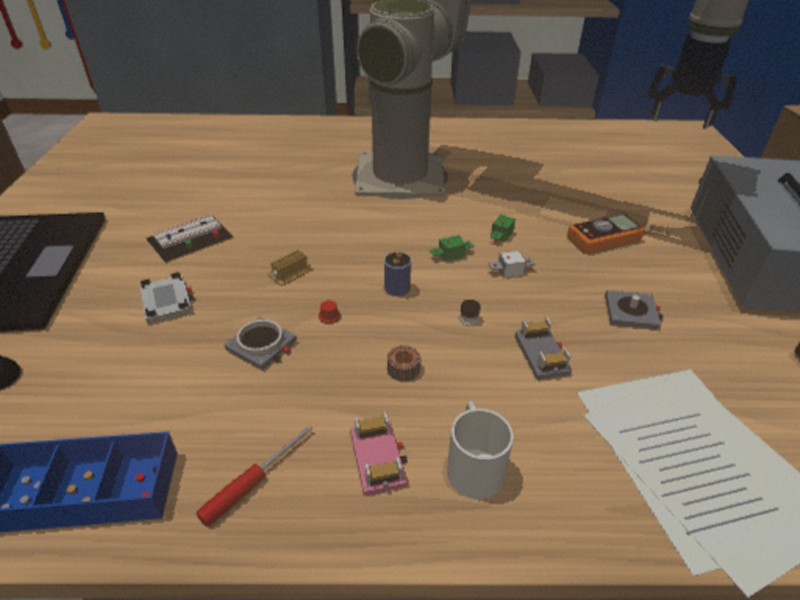

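View pics/top0.png

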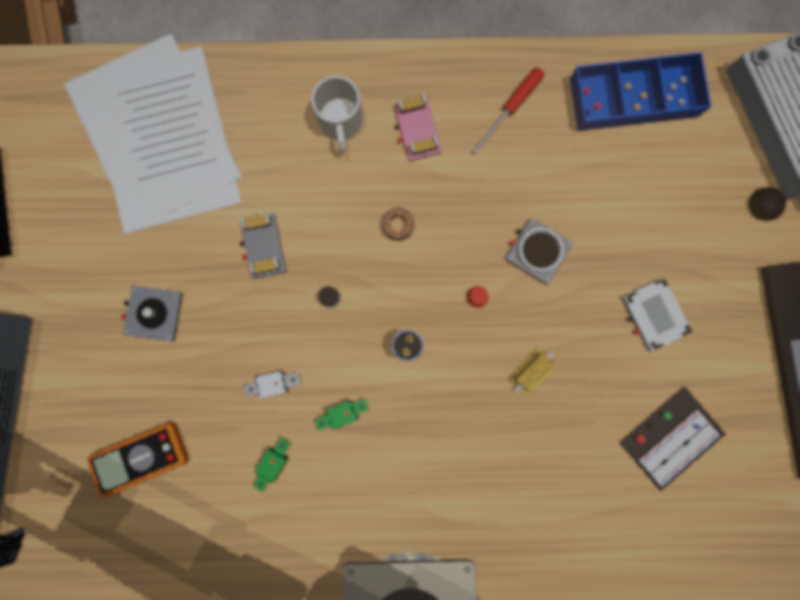

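The top view shows the white fuse at (272,384), capacitor (407,345), choke (398,224) and resistor (534,371). The grey fuse base is at (262,245), post (152,313), cup (541,248) and heat sink (656,314). The green fuses and the pink base are decoys. Next I'll measure positions and yaws from depth.

```bash
cat > h.py <<'E'
import numpy as np,cv2
from bench import sense, eyes, models
def cloud(c,d):
    k=eyes.get_calibration(c);K=k["intrinsics"];v,u=np.mgrid[:384,:512]
    P=np.stack([(u-K[0,2])/K[0,0]*d,(v-K[1,2])/K[1,1]*d,d],-1)
    W=(P-k["t"])@k["R"]; W[d<=0]=np.nan; return W
S=dict(fuse=(402,225,70,8,45),cap=(466,-5,50,60,90),choke=(678,5,45,15,40),resistor=(416,-219,65,8,45),res_top=(416,-219,60,24,45),
 base=(647,241,75,8,60),base_top=(647,241,75,28,60),post=(531,430,65,8,60),post_top=(531,430,25,30,60),cup=(621,-237,65,8,40),cup_rim=(621,-237,55,23,40),sink=(511,-434,80,8,40),sink_g=(511,-434,80,20,40),capn=(546,-127,35,8,60),jar=(553,129,35,8,60))
def meas(c,d,names=S):
    W=cloud(c,d)
    for n in names:
        x,y,r,a,b=S[n]
        m=(np.hypot(W[...,0]-x,W[...,1]-y)<r)&(W[...,2]>a)&(W[...,2]<b)
        Q=W[m]
        if len(Q)<4: print(n,"few");continue
        (cx,cy),(w,h),an=cv2.minAreaRect(Q[:,:2].astype(np.float32))
        if w<h: w,h,an=h,w,an+90
        print(c,n,len(Q),"rect %.0f %.0f  %.0fx%.0f ang %.0f | mean %s ztop %.0f"%(cx,cy,w,h,an,np.round(Q.mean(0)),np.percentile(Q[:,2],95)))
def rows(cur,tgt,nmin=1):
    """cur,tgt=(x,y,z,yaw) tool down; print equal rows"""
    x,y,z,a=cur;X,Y,Z,A=tgt
    n=max(nmin,int(np.ceil(max(np.linalg.norm(np.subtract(tgt[:3],cur[:3]))/55,abs(A-a)/10))))
    dl=np.subtract(tgt[:3],cur[:3])/n; da=np.radians((A-a)/n)
    out=[]
    for i in range(n):
        t=np.radians(a)+da*i;c,s=np.cos(t),np.sin(t)
        out.append([round(float(v),1) for v in(c*dl[0]+s*dl[1],s*dl[0]-c*dl[1],-dl[2])]+[0,0,round(-float(da),4)])
    while len(out)%5: out.append([0]*6)
    for i in range(0,len(out),5): print(out[i:i+5])
E
python3 - <<'E'
from h import *
for c in("top","scene"): meas(c,np.load(c+"0.npz")["d"])
E
```

```text
top fuse 389 rect 404 224  91x36 ang 102 | mean [405. 222.  30.] ztop 38
top cap 312 rect 463 -3  48x48 ang 89 | mean [463.  -4.  71.] ztop 77
top choke 255 rect 675 7  54x53 ang 60 | mean [674.   7.  26.] ztop 30
top resistor 335 rect 420 -215  86x37 ang 132 | mean [ 417. -216.   30.] ztop 36
top res_top 285 rect 416 -216  68x28 ang 135 | mean [ 417. -217.   32.] ztop 36
top base 906 rect 642 246  109x69 ang 12 | mean [641. 240.  22.] ztop 40
top base_top 262 rect 642 241  97x45 ang 11 | mean [642. 241.  36.] ztop 45
top post 1082 rect 529 433  96x86 ang 81 | mean [528. 428.  16.] ztop 20
top post_top 28 rect 528 428  14x11 ang 18 | mean [528. 428.  36.] ztop 40
top cup 1035 rect 626 -232  95x88 ang 56 | mean [ 623. -234.   17.] ztop 27
top cup_rim 137 rect 623 -236  73x73 ang 89 | mean [ 622. -236.   27.] ztop 30
top sink 1184 rect 508 -429  104x88 ang 25 | mean [ 509. -432.   15.] ztop 23
top sink_g 82 rect 509 -432  101x76 ang 25 | mean [ 508. -433.   24.] ztop 27
top capn 118 rect 547 -127  32x31 ang 180 | mean [ 546. -126.   25.] ztop 30
top jar 146 rect 549 126  34x32 ang 87 |
[... 486 characters left out ...]
 41
scene base_top 280 rect 643 242  99x48 ang 10 | mean [648. 243.  36.] ztop 43
scene post 659 rect 529 435  96x90 ang 81 | mean [535. 429.  16.] ztop 22
scene post_top 20 rect 528 427  16x10 ang 6 | mean [530. 429.  36.] ztop 40
scene cup 858 rect 626 -231  96x87 ang 56 | mean [ 630. -232.   18.] ztop 28
scene cup_rim 161 rect 624 -234  76x72 ang 13 | mean [ 626. -234.   27.] ztop 29
scene sink 728 rect 507 -428  111x86 ang 24 | mean [ 513. -430.   16.] ztop 24
scene sink_g 70 rect 509 -433  106x70 ang 24 | mean [ 514. -432.   24.] ztop 27
scene capn 116 rect 548 -127  31x29 ang 46 | mean [ 553. -126.   22.] ztop 29
scene jar 154 rect 552 128  35x34 ang 174 | mean [557. 127.  27.] ztop 35
```

```bash
python3 - <<'E'
from h import *
s=sense();c=(237.4,551,231.3,156.7)
rows(c,(404.5,225,120,101),10); rows((404.5,225,120,101),(404.5,225,50,101)); 
E
```

```text
[[-28.2, -23.3, 11.1, 0, 0, 0.0972], [-30.4, -20.5, 11.1, 0, 0, 0.0972], [-32.2, -17.4, 11.1, 0, 0, 0.0972], [-33.8, -14.2, 11.1, 0, 0, 0.0972], [-35.0, -10.9, 11.1, 0, 0, 0.0972]]
[[-35.9, -7.4, 11.1, 0, 0, 0.0972], [-36.4, -3.9, 11.1, 0, 0, 0.0972], [-36.6, -0.4, 11.1, 0, 0, 0.0972], [-36.5, 3.2, 11.1, 0, 0, 0.0972], [-36.0, 6.7, 11.1, 0, 0, 0.0972]]
[[0.0, 0.0, 35.0, 0, 0, -0.0], [0.0, 0.0, 35.0, 0, 0, -0.0], [0, 0, 0, 0, 0, 0], [0, 0, 0, 0, 0, 0], [0, 0, 0, 0, 0, 0]]
```

Emit:
{"op": "apply_moves", "data": {"rows": [[-28.2, -23.3, 11.1, 0, 0, 0.0972], [-30.4, -20.5, 11.1, 0, 0, 0.0972], [-32.2, -17.4, 11.1, 0, 0, 0.0972], [-33.8, -14.2, 11.1, 0, 0, 0.0972], [-35.0, -10.9, 11.1, 0, 0, 0.0972]], "fingers": 85, "grip_force": 40}}

```text
time: 1.72
tool_pos: [321.4, 387.0, 175.6]
tcp_rot: [180.0, 0.0, 128.7]
ft_force: [-0.5, 0.6, 0.1]
finger_gap: 84.8
grip_force: 0.0
```

Emit:
{"op": "apply_moves", "data": {"rows": [[-35.9, -7.4, 11.1, 0, 0, 0.0972], [-36.4, -3.9, 11.1, 0, 0, 0.0972], [-36.6, -0.4, 11.1, 0, 0, 0.0972], [-36.5, 3.2, 11.1, 0, 0, 0.0972], [-36.0, 6.7, 11.1, 0, 0, 0.0972]]}}

```text
time: 2.35
tool_pos: [405.1, 224.1, 120.2]
tcp_rot: [180.0, -0.0, 100.8]
ft_force: [0.3, 0.2, -0.4]
finger_gap: 85.0
grip_force: 0.0
```

Emit:
{"op": "apply_moves", "data": {"rows": [[0, 0, 35, 0, 0, 0], [0, 0, 35, 0, 0, 0], [0, 0, 0, 0, 0, 0], [0, 0, 0, 0, 0, 0], [0, 0, 0, 0, 0, 0]]}}

```text
time: 2.98
tool_pos: [405.9, 225.8, 52.2]
tcp_rot: [179.8, -0.0, 101.0]
ft_force: [-0.5, -0.6, -0.2]
finger_gap: 85.4
grip_force: 0.0
```

Emit:
{"op": "apply_moves", "data": {"rows": [[0, 0, 20, 0, 0, 0], [0, 0, 15, 0, 0, 0], [0, 0, 8, 0, 0, 0], [0, 0, 0, 0, 0, 0], [0, 0, 0, 0, 0, 0]]}}

```text
time: 3.6
tool_pos: [404.9, 225.3, 7.8]
tcp_rot: [180.0, -0.0, 101.0]
ft_force: [-0.2, -0.7, 0.2]
finger_gap: 84.9
grip_force: 0.0
```

Emit:
{"op": "apply_moves", "data": {"rows": [[0, 0, 0, 0, 0, 0], [0, 0, 0, 0, 0, 0], [0, 0, 0, 0, 0, 0], [0, 0, 0, 0, 0, 0], [0, 0, 0, 0, 0, 0]], "fingers": 20, "grip_force": 40}}

```text
time: 4.22
tool_pos: [404.7, 225.3, 7.6]
tcp_rot: [180.0, -0.0, 101.0]
ft_force: [-1.4, -0.6, 5.2]
finger_gap: 35.4
grip_force: 41.3
```

Emit:
{"op": "apply_moves", "data": {"rows": [[0, 0, 0, 0, 0, 0], [0, 0, 0, 0, 0, 0], [0, 0, 0, 0, 0, 0], [0, 0, 0, 0, 0, 0], [0, 0, -3, 0, 0, 0]]}}

```text
time: 4.85
tool_pos: [403.9, 224.8, 9.8]
tcp_rot: [-179.9, 0.0, 101.0]
ft_force: [-0.1, -0.1, -2.3]
finger_gap: 35.1
grip_force: 40.5
```

```bash
python3 - <<'E'
from h import *
rows((404.5,225,100,101),(643,241,100,11),10)
E
```

```text
[[-3.0, 23.7, -0.0, 0, 0, 0.1571], [0.8, 23.9, -0.0, 0, 0, 0.1571], [4.5, 23.5, -0.0, 0, 0, 0.1571], [8.1, 22.5, -0.0, 0, 0, 0.1571], [11.5, 20.9, -0.0, 0, 0, 0.1571]]
[[14.7, 18.9, -0.0, 0, 0, 0.1571], [17.4, 16.4, -0.0, 0, 0, 0.1571], [19.8, 13.4, -0.0, 0, 0, 0.1571], [21.6, 10.2, -0.0, 0, 0, 0.1571], [23.0, 6.7, -0.0, 0, 0, 0.1571]]
```

Emit:
{"op": "apply_moves", "data": {"rows": [[0, 0, -10, 0, 0, 0], [0, 0, -25, 0, 0, 0], [0, 0, -30, 0, 0, 0], [0, 0, -20, 0, 0, 0], [0, 0, -5, 0, 0, 0]]}}

```text
time: 5.48
tool_pos: [405.5, 225.5, 102.2]
tcp_rot: [179.8, -0.0, 101.0]
ft_force: [-0.3, 0.7, -2.8]
finger_gap: 35.4
grip_force: 40.5
```

Emit:
{"op": "apply_moves", "data": {"rows": [[-3.0, 23.7, 0, 0, 0, 0.1571], [0.8, 23.9, 0, 0, 0, 0.1571], [4.5, 23.5, 0, 0, 0, 0.1571], [8.1, 22.5, 0, 0, 0, 0.1571], [11.5, 20.9, 0, 0, 0, 0.1571]]}}

```text
time: 6.1
tool_pos: [523.7, 232.8, 99.0]
tcp_rot: [-179.9, 0.1, 55.7]
ft_force: [0.2, 0.8, -2.5]
finger_gap: 35.0
grip_force: 40.6
```

Emit:
{"op": "apply_moves", "data": {"rows": [[14.7, 18.9, 0, 0, 0, 0.1571], [17.4, 16.4, 0, 0, 0, 0.1571], [19.8, 13.4, 0, 0, 0, 0.1571], [21.6, 10.2, 0, 0, 0, 0.1571], [23.0, 6.7, 0, 0, 0, 0.1571]]}}

```text
time: 6.72
tool_pos: [643.0, 240.7, 98.6]
tcp_rot: [180.0, 0.1, 10.7]
ft_force: [0.9, 0.3, -1.7]
finger_gap: 35.6
grip_force: 40.6
```

Emit:
{"op": "apply_moves", "data": {"rows": [[0, 0, 15, 0, 0, 0], [0, 0, 15, 0, 0, 0], [0, 0, 0, 0, 0, 0], [0, 0, 0, 0, 0, 0], [0, 0, 0, 0, 0, 0]]}}

```text
time: 7.35
tool_pos: [643.4, 241.2, 71.2]
tcp_rot: [-180.0, -0.1, 11.0]
ft_force: [-1.6, 0.4, -2.6]
finger_gap: 35.3
grip_force: 40.6
```

```bash
python3 - <<'E'
from h import *
print(sense()["tool_pos"])
I=[]
for c in("scene","top"):
    p,d=eyes.snapshot(c); k=eyes.get_calibration(c)
    q=k["intrinsics"]@(k["R"]@np.array([643,241,50])+k["t"]);u,v=(q[:2]/q[2]).astype(int)
    I.append(cv2.resize(p[max(v-50,0):v+50,u-50:u+50,::-1],(400,400),interpolation=cv2.INTER_CUBIC))
cv2.imwrite("pics/f1.png",np.hstack(I))
E
```

```text
[643.38749584 241.21263233  71.24805901]
```

View pics/f1.png

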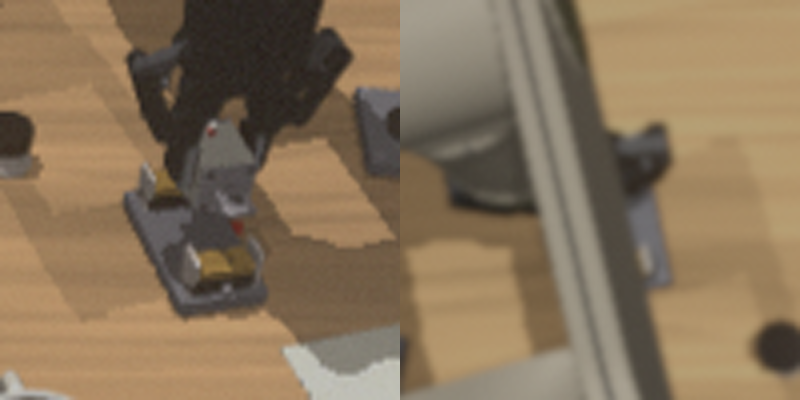

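The fuse hangs aligned over its base: front blade at (237,205), near contact at (225,265), as projection predicts. I'll lower it.

Emit:
{"op": "apply_moves", "data": {"rows": [[0, 0, 15, 0, 0, 0], [0, 0, 14, 0, 0, 0], [0, 0, 8, 0, 0, 0], [0, 0, 2, 0, 0, 0], [0, 0, 0, 0, 0, 0]]}}

```text
time: 8.07
tool_pos: [643.1, 241.0, 31.2]
tcp_rot: [180.0, 0.0, 11.0]
ft_force: [0.4, 0.6, -2.6]
finger_gap: 35.1
grip_force: 40.6
```

Emit:
{"op": "apply_moves", "data": {"rows": [[0, 0, 1, 0, 0, 0], [0, 0, 1, 0, 0, 0], [0, 0, 1, 0, 0, 0], [0, 0, 0.5, 0, 0, 0], [0, 0, 0, 0, 0, 0]]}}

```text
time: 8.7
tool_pos: [643.2, 241.0, 28.2]
tcp_rot: [-180.0, -0.0, 11.0]
ft_force: [-1.6, -0.9, 1.6]
finger_gap: 35.2
grip_force: 41.1
```

Emit:
{"op": "apply_moves", "data": {"rows": [[0, 0, 0, 0, 0, 0], [0, 0, 0, 0, 0, 0], [0, 0, 0, 0, 0, 0], [0, 0, 0, 0, 0, 0], [0, 0, -3, 0, 0, 0]], "fingers": 85}}

```text
time: 9.32
tool_pos: [642.8, 240.9, 30.6]
tcp_rot: [180.0, 0.0, 11.0]
ft_force: [-0.2, 0.6, -0.9]
finger_gap: 85.0
grip_force: 0.0
```

Emit:
{"op": "apply_moves", "data": {"rows": [[0, 0, -10, 0, 0, 0], [0, 0, -20, 0, 0, 0], [0, 0, -30, 0, 0, 0], [0, 0, -29.5, 0, 0, 0], [0, 0, 0, 0, 0, 0]]}}

```text
time: 9.95
tool_pos: [646.0, 241.8, 126.2]
tcp_rot: [-180.0, -0.5, 11.0]
ft_force: [0.2, 0.5, -0.1]
finger_gap: 84.9
grip_force: 0.0
```

```bash
python3 - <<'E'
from h import *
rows((643,241,120,11),(675,7,100,11),5)
E
```

```text
[[-2.6, 47.2, 4.0, 0, 0, -0.0], [-2.6, 47.2, 4.0, 0, 0, -0.0], [-2.6, 47.2, 4.0, 0, 0, -0.0], [-2.6, 47.2, 4.0, 0, 0, -0.0], [-2.6, 47.2, 4.0, 0, 0, -0.0]]
```

Emit:
{"op": "apply_moves", "data": {"rows": [[-2.6, 47.2, 4, 0, 0, 0], [-2.6, 47.2, 4, 0, 0, 0], [-2.6, 47.2, 4, 0, 0, 0], [-2.6, 47.2, 4, 0, 0, 0], [-2.6, 47.2, 4, 0, 0, 0]]}}

```text
time: 10.58
tool_pos: [675.1, 5.4, 100.0]
tcp_rot: [-180.0, 0.0, 11.0]
ft_force: [-0.2, -0.8, 0.4]
finger_gap: 85.1
grip_force: 0.0
```

Emit:
{"op": "apply_moves", "data": {"rows": [[0, 0, 25, 0, 0, 0], [0, 0, 25, 0, 0, 0], [0, 0, 0, 0, 0, 0], [0, 0, 0, 0, 0, 0], [0, 0, 0, 0, 0, 0]]}}

```text
time: 11.2
tool_pos: [676.4, 7.0, 52.1]
tcp_rot: [180.0, -0.1, 11.0]
ft_force: [0.0, 0.0, 0.6]
finger_gap: 85.2
grip_force: 0.0
```

```bash
python3 - <<'E'
from h import *
print(sense()["tool_pos"])
p,d=eyes.snapshot("scene")
meas("scene",d,["choke"])
I=[]
for t in((643,241,40),(675,7,30)):
    k=eyes.get_calibration("scene")
    q=k["intrinsics"]@(k["R"]@np.array(t)+k["t"]);u,v=(q[:2]/q[2]).astype(int)
    I.append(cv2.resize(p[v-40:v+40,u-40:u+40,::-1],(400,400),interpolation=cv2.INTER_CUBIC))
cv2.imwrite("pics/f2.png",np.hstack(I))
E
```

```text
[676.41555846   7.04744496  52.10299091]
scene choke 297 rect 676 8  55x51 ang 180 | mean [679.   8.  25.] ztop 29
```

View pics/f2.png

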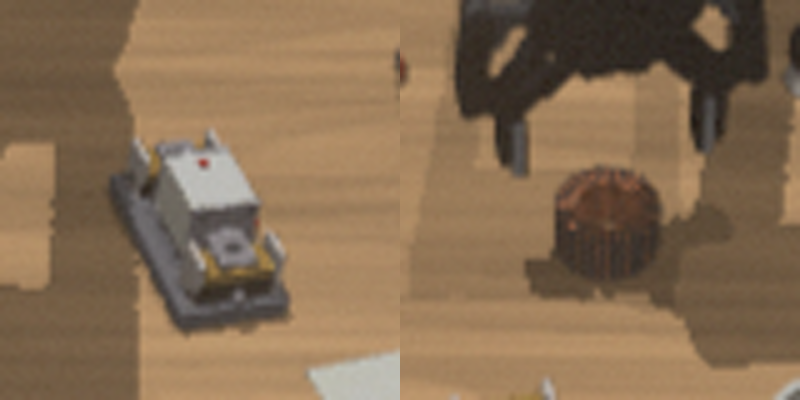

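The fuse (215,210) lies with its blades on the brass between the cheeks. The choke (608,220) is centred between the fingers.

Emit:
{"op": "apply_moves", "data": {"rows": [[0, 0, 20, 0, 0, 0], [0, 0, 18, 0, 0, 0], [0, 0, 8, 0, 0, 0], [0, 0, 1, 0, 0, 0], [0, 0, 0, 0, 0, 0]]}}

```text
time: 11.88
tool_pos: [675.6, 6.8, 3.6]
tcp_rot: [180.0, -0.0, 11.0]
ft_force: [0.7, 0.4, 0.9]
finger_gap: 84.8
grip_force: 0.0
```

Emit:
{"op": "apply_moves", "data": {"rows": [[0, 0, 0, 0, 0, 0], [0, 0, 0, 0, 0, 0], [0, 0, 0, 0, 0, 0], [0, 0, 0, 0, 0, 0], [0, 0, 0, 0, 0, 0]], "fingers": 35, "grip_force": 40}}

```text
time: 12.5
tool_pos: [676.1, 6.7, 4.4]
tcp_rot: [180.0, -0.1, 11.0]
ft_force: [-0.5, -0.1, 5.8]
finger_gap: 52.7
grip_force: 42.8
```

Emit:
{"op": "apply_moves", "data": {"rows": [[0, 0, 0, 0, 0, 0], [0, 0, 0, 0, 0, 0], [0, 0, -10, 0, 0, 0], [0, 0, -10, 0, 0, 0], [0, 0, 0, 0, 0, 0]]}}

```text
time: 13.12
tool_pos: [676.3, 6.8, 24.8]
tcp_rot: [180.0, -0.1, 11.0]
ft_force: [-0.7, -0.2, -1.3]
finger_gap: 52.6
grip_force: 42.4
```

```bash
python3 - <<'E'
from h import *
rows((675,7,113,11),(529,429,113,11),10)
E
```

```text
[[-6.3, -44.2, -0.0, 0, 0, -0.0], [-6.3, -44.2, -0.0, 0, 0, -0.0], [-6.3, -44.2, -0.0, 0, 0, -0.0], [-6.3, -44.2, -0.0, 0, 0, -0.0], [-6.3, -44.2, -0.0, 0, 0, -0.0]]
[[-6.3, -44.2, -0.0, 0, 0, -0.0], [-6.3, -44.2, -0.0, 0, 0, -0.0], [-6.3, -44.2, -0.0, 0, 0, -0.0], [-6.3, -44.2, -0.0, 0, 0, -0.0], [-6.3, -44.2, -0.0, 0, 0, -0.0]]
```

Emit:
{"op": "apply_moves", "data": {"rows": [[0, 0, -15, 0, 0, 0], [0, 0, -25, 0, 0, 0], [0, 0, -30, 0, 0, 0], [0, 0, -20, 0, 0, 0], [0, 0, 0, 0, 0, 0]]}}

```text
time: 13.75
tool_pos: [676.9, 6.7, 116.1]
tcp_rot: [179.9, -0.2, 11.0]
ft_force: [0.1, -0.8, -1.5]
finger_gap: 52.7
grip_force: 42.5
```

Emit:
{"op": "apply_moves", "data": {"rows": [[-6.3, -44.2, 0, 0, 0, 0], [-6.3, -44.2, 0, 0, 0, 0], [-6.3, -44.2, 0, 0, 0, 0], [-6.3, -44.2, 0, 0, 0, 0], [-6.3, -44.2, 0, 0, 0, 0]]}}

```text
time: 14.38
tool_pos: [600.6, 218.8, 111.4]
tcp_rot: [180.0, 0.1, 11.0]
ft_force: [2.2, -0.6, -2.8]
finger_gap: 52.7
grip_force: 42.6
```

Emit:
{"op": "apply_moves", "data": {"rows": [[-6.3, -44.2, 0, 0, 0, 0], [-6.3, -44.2, 0, 0, 0, 0], [-6.3, -44.2, 0, 0, 0, 0], [-6.3, -44.2, 0, 0, 0, 0], [-6.3, -44.2, 0, 0, 0, 0]]}}

```text
time: 15.0
tool_pos: [527.7, 429.4, 111.3]
tcp_rot: [179.9, 0.1, 11.0]
ft_force: [0.1, -0.4, -2.1]
finger_gap: 52.5
grip_force: 42.6
```

Emit:
{"op": "apply_moves", "data": {"rows": [[0, 0, 20, 0, 0, 0], [0, 0, 25, 0, 0, 0], [0, 0, 10, 0, 0, 0], [0, 0, 0, 0, 0, 0], [0, 0, 0, 0, 0, 0]]}}

```text
time: 15.62
tool_pos: [530.0, 428.7, 59.2]
tcp_rot: [-180.0, -0.1, 11.0]
ft_force: [0.8, -0.2, -2.6]
finger_gap: 53.1
grip_force: 42.7
```

```bash
python3 - <<'E'
from h import *
print(sense()["tool_pos"])
p,d=eyes.snapshot("scene"); k=eyes.get_calibration("scene")
q=k["intrinsics"]@(k["R"]@np.array([529,429,50])+k["t"]);u,v=(q[:2]/q[2]).astype(int)
cv2.imwrite("pics/c1.png",cv2.resize(p[v-50:v+50,u-50:u+50,::-1],(500,500),interpolation=cv2.INTER_CUBIC))
W=cloud("scene",d)
m=(np.hypot(W[...,0]-529,W[...,1]-429)<45)&(W[...,2]>55)&(W[...,2]<82)
h=cv2.cvtColor(p,cv2.COLOR_RGB2HSV); m&=(p[...,0].astype(int)-p[...,2]>25)
Q=W[m];print(len(Q),Q.min(0),Q.max(0),Q.mean(0))
E
```

```text
[529.97202455 428.67341843  59.22236855]
104 [501.60283452 405.87119707  55.2676861 ] [556.44523544 469.86727779  81.94609715] [527.60452901 436.42743036  73.90222685]
```

View pics/c1.png

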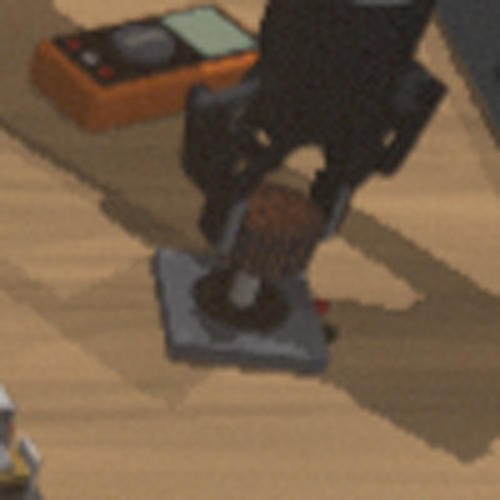

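```bash
python3 - <<'E'
from h import *
k=eyes.get_calibration("scene")
f=lambda t:(lambda q:q[:2]/q[2])(k["intrinsics"]@(k["R"]@np.array(t)+k["t"]))
o=f((529,429,50)).astype(int)-50
for t in((529,429,16),(529,429,38),(529,429,55),(529,429,83),(529,402,55),(529,456,55),(556,429,55),(529,402,83),(529,456,83),(502,429,83)): print(t,np.round((f(t)-o)*5))
E
```

```text
(529, 429, 16) [237. 299.]
(529, 429, 38) [248. 270.]
(529, 429, 55) [256. 247.]
(529, 429, 83) [271. 207.]
(529, 402, 55) [208. 246.]
(529, 456, 55) [304. 247.]
(556, 429, 55) [272. 278.]
(529, 402, 83) [222. 207.]
(529, 456, 83) [319. 208.]
(502, 429, 83) [255. 178.]
```

```bash
python3 - <<'E'
from h import *
from scipy.optimize import least_squares
p,d=eyes.snapshot("scene");W=cloud("scene",d)
k=eyes.get_calibration("scene")
q=k["intrinsics"]@(k["R"]@np.array([529,429,50])+k["t"]);o=(q[:2]/q[2]).astype(int)-50
m=np.zeros((384,512),bool); m[o[1]+45:o[1]+56,o[0]+49:o[0]+61]=1
m&=W[...,2]<78
Q=W[m]; print(np.round(Q[::6]))
r=least_squares(lambda c:np.hypot(Q[:,0]-c[0],Q[:,1]-c[1])-27,(529,429),loss="soft_l1");print(len(Q),r.x,np.abs(r.fun).mean())
m=np.zeros((384,512),bool); m[o[1]+38:o[1]+58,o[0]+44:o[0]+68]=1
for v in range(36,60,2): print(v,[ "%d/%d/%d"%tuple(p[o[1]+v,o[0]+u]) for u in range(44,70,2)])
E
```

```text
[[548. 411.  75.]
 [553. 418.  75.]
 [552. 411.  71.]
 [556. 425.  75.]
 [552. 412.  68.]
 [555. 426.  71.]
 [549. 414.  62.]
 [555. 427.  67.]
 [550. 415.  59.]
 [554. 429.  62.]
 [551. 415.  56.]
 [555. 430.  59.]
 [532. 427.  37.]
 [557. 429.  58.]]
84 [528.85260608 430.60399765] 1.6991768395203652
36 ['48/42/36', '47/39/33', '42/37/28', '46/42/33', '60/48/38', '83/65/49', '94/74/59', '106/84/63', '109/87/66', '74/58/44', '42/34/27', '45/39/32', '47/43/39']
38 ['44/37/30', '48/42/36', '48/41/37', '58/46/37', '78/53/39', '82/59/41', '69/51/38', '67/50/38', '86/68/54', '47/38/31', '45/39/31', '46/39/32', '62/56/56']
40 ['46/36/29', '51/43/40', '66/63/60', '85/58/40', '78/52/39', '79/56/43', '82/58/44', '76/53/43', '77/54/40', '70/49/39', '43/35/23', '44/37/32', '75/70/69']
42 ['45/39/29', '63/60/55', '71/67/64', '83/56/39', '81/55/41', '84/59/45', '75/55/42', '79/56/41', '71/52/38', '67/50/42', '55/45/38', '51/43/39', '68/60/58']
44 ['50/45/35', '74/72/68', '61/48/44', '78/58/47', '73/52/41', '78/55/41', '78/54/42', '79/54/39', '67/53/40', '69/53/42', '59/47/39', '73/70/69', '71/59/
[... 467 characters left out ...]
', '163/131/94', '163/130/94']
52 ['62/55/52', '52/45/40', '59/50/42', '60/50/42', '58/47/42', '65/50/42', '65/50/44', '57/50/44', '56/45/42', '116/93/72', '153/122/87', '154/124/88', '152/122/87']
54 ['47/39/30', '54/47/42', '70/64/57', '66/59/50', '58/48/40', '59/52/45', '58/48/40', '58/48/41', '80/70/66', '155/124/89', '156/125/90', '157/125/90', '155/124/89']
56 ['50/43/35', '59/51/48', '91/84/78', '98/92/86', '54/49/43', '60/56/53', '58/56/55', '63/58/55', '64/59/58', '157/126/91', '158/125/92', '158/125/92', '159/127/92']
58 ['50/42/36', '75/69/62', '92/88/83', '93/87/81', '49/42/36', '48/39/32', '53/47/41', '62/57/57', '64/60/57', '115/95/74', '155/123/91', '152/120/88', '151/121/87']
```

The depth fit puts the choke axis at (529,430.6), within 2 mm of the post. I'll lower it.

Emit:
{"op": "apply_moves", "data": {"rows": [[0, 0, 12, 0, 0, 0], [0, 0, 12, 0, 0, 0], [0, 0, 8, 0, 0, 0], [0, 0, 2, 0, 0, 0], [0, 0, 0, 0, 0, 0]]}}

```text
time: 16.35
tool_pos: [529.1, 428.7, 24.1]
tcp_rot: [180.0, 0.0, 11.0]
ft_force: [-0.2, -0.0, -1.5]
finger_gap: 52.6
grip_force: 42.7
```

Emit:
{"op": "apply_moves", "data": {"rows": [[0, 0, 1, 0, 0, 0], [0, 0, 1, 0, 0, 0], [0, 0, 1, 0, 0, 0], [0, 0, 1, 0, 0, 0], [0, 0, 0, 0, 0, 0]]}}

```text
time: 16.98
tool_pos: [529.3, 428.8, 20.5]
tcp_rot: [-180.0, -0.0, 11.0]
ft_force: [-1.3, -0.4, 0.0]
finger_gap: 52.9
grip_force: 42.8
```

Emit:
{"op": "apply_moves", "data": {"rows": [[0, 0, 0.5, 0, 0, 0], [0, 0, 0.5, 0, 0, 0], [0, 0, 0, 0, 0, 0], [0, 0, 0, 0, 0, 0], [0, 0, 0, 0, 0, 0]]}}

```text
time: 17.6
tool_pos: [529.2, 428.8, 20.4]
tcp_rot: [180.0, -0.0, 11.0]
ft_force: [-4.4, -3.2, 8.2]
finger_gap: 52.7
grip_force: 43.7
```

Emit:
{"op": "apply_moves", "data": {"rows": [[0, 0, 0, 0, 0, 0], [0, 0, 0, 0, 0, 0], [0, 0, 0, 0, 0, 0], [0, 0, 0, 0, 0, 0], [0, 0, -1, 0, 0, 0]], "fingers": 85}}

```text
time: 18.23
tool_pos: [529.1, 428.7, 20.1]
tcp_rot: [180.0, 0.0, 11.0]
ft_force: [-0.2, 0.2, 0.2]
finger_gap: 84.9
grip_force: 0.0
```

Emit:
{"op": "apply_moves", "data": {"rows": [[0, 0, -10, 0, 0, 0], [0, 0, -20, 0, 0, 0], [0, 0, -30, 0, 0, 0], [0, 0, -30, 0, 0, 0], [0, 0, -10, 0, 0, 0]]}}

```text
time: 18.85
tool_pos: [531.0, 430.0, 125.0]
tcp_rot: [-179.9, -0.3, 11.0]
ft_force: [0.7, 0.3, -0.6]
finger_gap: 85.1
grip_force: 0.0
```

```bash
python3 - <<'E'
from h import *
p,d=eyes.snapshot("scene")
S["ck"]=(529,429,40,38,60); meas("scene",d,["ck","cap","fuse"][:2])
rows((529,429,120,11),(465,-4,120,11),10)
E
```

```text
scene ck 178 rect 530 430  54x52 ang 161 | mean [532. 429.  43.] ztop 45
scene cap 177 rect 465 -4  49x47 ang 1 | mean [470.  -3.  69.] ztop 75
[[-14.5, 41.3, -0.0, 0, 0, -0.0], [-14.5, 41.3, -0.0, 0, 0, -0.0], [-14.5, 41.3, -0.0, 0, 0, -0.0], [-14.5, 41.3, -0.0, 0, 0, -0.0], [-14.5, 41.3, -0.0, 0, 0, -0.0]]
[[-14.5, 41.3, -0.0, 0, 0, -0.0], [-14.5, 41.3, -0.0, 0, 0, -0.0], [-14.5, 41.3, -0.0, 0, 0, -0.0], [-14.5, 41.3, -0.0, 0, 0, -0.0], [-14.5, 41.3, -0.0, 0, 0, -0.0]]
```

Emit:
{"op": "apply_moves", "data": {"rows": [[-14.5, 41.3, 0, 0, 0, 0], [-14.5, 41.3, 0, 0, 0, 0], [-14.5, 41.3, 0, 0, 0, 0], [-14.5, 41.3, 0, 0, 0, 0], [-14.5, 41.3, 0, 0, 0, 0]]}}

```text
time: 19.52
tool_pos: [496.4, 210.6, 119.4]
tcp_rot: [180.0, 0.1, 11.0]
ft_force: [-0.2, 0.7, 0.9]
finger_gap: 85.0
grip_force: 0.0
```

Emit:
{"op": "apply_moves", "data": {"rows": [[-14.5, 41.3, 0, 0, 0, 0], [-14.5, 41.3, 0, 0, 0, 0], [-14.5, 41.3, 0, 0, 0, 0], [-14.5, 41.3, 0, 0, 0, 0], [-14.5, 41.3, 0, 0, 0, 0]]}}

```text
time: 20.15
tool_pos: [464.6, -5.6, 119.6]
tcp_rot: [-180.0, 0.1, 11.0]
ft_force: [-0.6, -0.1, -0.5]
finger_gap: 85.2
grip_force: 0.0
```

Emit:
{"op": "apply_moves", "data": {"rows": [[0, 0, 0, 0, 0, 0], [0, 0, 20, 0, 0, 0], [0, 0, 30, 0, 0, 0], [0, 0, 28, 0, 0, 0], [0, 0, 10, 0, 0, 0]]}}

```text
time: 20.78
tool_pos: [463.7, -3.3, 30.0]
tcp_rot: [-179.9, 0.2, 11.0]
ft_force: [-0.1, 0.1, -0.5]
finger_gap: 85.3
grip_force: 0.0
```

Emit:
{"op": "apply_moves", "data": {"rows": [[0, 0, 0, 0, 0, 0], [0, 0, 0, 0, 0, 0], [0, 0, 0, 0, 0, 0], [0, 0, 0, 0, 0, 0], [0, 0, 0, 0, 0, 0]], "fingers": 35, "grip_force": 40}}

```text
time: 21.4
tool_pos: [466.9, -4.3, 33.7]
tcp_rot: [180.0, -0.2, 11.0]
ft_force: [-0.3, 2.1, 6.2]
finger_gap: 49.0
grip_force: 42.3
```

Emit:
{"op": "apply_moves", "data": {"rows": [[0, 0, 0, 0, 0, 0], [0, 0, 0, 0, 0, 0], [0, 0, -8, 0, 0, 0], [0, 0, -10, 0, 0, 0], [0, 0, 0, 0, 0, 0]]}}

```text
time: 22.02
tool_pos: [466.5, -4.5, 51.5]
tcp_rot: [180.0, -0.1, 11.0]
ft_force: [0.7, -0.4, -1.6]
finger_gap: 49.0
grip_force: 41.8
```

```bash
python3 - <<'E'
from h import *
rows((465,-4,130,11),(623,-235,130,11),10)
E
```

```text
[[11.1, 25.7, -0.0, 0, 0, -0.0], [11.1, 25.7, -0.0, 0, 0, -0.0], [11.1, 25.7, -0.0, 0, 0, -0.0], [11.1, 25.7, -0.0, 0, 0, -0.0], [11.1, 25.7, -0.0, 0, 0, -0.0]]
[[11.1, 25.7, -0.0, 0, 0, -0.0], [11.1, 25.7, -0.0, 0, 0, -0.0], [11.1, 25.7, -0.0, 0, 0, -0.0], [11.1, 25.7, -0.0, 0, 0, -0.0], [11.1, 25.7, -0.0, 0, 0, -0.0]]
```

Emit:
{"op": "apply_moves", "data": {"rows": [[0, 0, -15, 0, 0, 0], [0, 0, -25, 0, 0, 0], [0, 0, -25, 0, 0, 0], [0, 0, -15, 0, 0, 0], [0, 0, 0, 0, 0, 0]]}}

```text
time: 22.65
tool_pos: [466.6, -4.5, 131.8]
tcp_rot: [180.0, -0.2, 11.0]
ft_force: [0.1, 0.1, -2.5]
finger_gap: 49.0
grip_force: 41.9
```

Emit:
{"op": "apply_moves", "data": {"rows": [[11.1, 25.7, 0, 0, 0, 0], [11.1, 25.7, 0, 0, 0, 0], [11.1, 25.7, 0, 0, 0, 0], [11.1, 25.7, 0, 0, 0, 0], [11.1, 25.7, 0, 0, 0, 0]]}}

```text
time: 23.28
tool_pos: [544.1, -120.4, 128.6]
tcp_rot: [-179.9, 0.1, 11.0]
ft_force: [0.5, -0.3, -2.6]
finger_gap: 48.9
grip_force: 41.9
```

Emit:
{"op": "apply_moves", "data": {"rows": [[11.1, 25.7, 0, 0, 0, 0], [11.1, 25.7, 0, 0, 0, 0], [11.1, 25.7, 0, 0, 0, 0], [11.1, 25.7, 0, 0, 0, 0], [11.1, 25.7, 0, 0, 0, 0]]}}

```text
time: 23.9
tool_pos: [623.1, -235.8, 128.2]
tcp_rot: [-179.9, 0.1, 11.0]
ft_force: [0.5, 1.2, -1.4]
finger_gap: 49.0
grip_force: 41.9
```

Emit:
{"op": "apply_moves", "data": {"rows": [[0, 0, 15, 0, 0, 0], [0, 0, 20, 0, 0, 0], [0, 0, 15, 0, 0, 0], [0, 0, 0, 0, 0, 0], [0, 0, 0, 0, 0, 0]]}}

```text
time: 24.52
tool_pos: [623.7, -235.2, 80.7]
tcp_rot: [180.0, -0.0, 11.0]
ft_force: [-0.5, -0.4, -1.9]
finger_gap: 49.0
grip_force: 42.1
```

```bash
python3 - <<'E'
from h import *
from scipy.optimize import least_squares
print(sense()["tool_pos"])
p,d=eyes.snapshot("scene");W=cloud("scene",d)
k=eyes.get_calibration("scene")
q=k["intrinsics"]@(k["R"]@np.array([623,-235,60])+k["t"]);o=(q[:2]/q[2]).astype(int)-50
cv2.imwrite("pics/k1.png",cv2.resize(p[o[1]:o[1]+100,o[0]:o[0]+100,::-1],(500,500),interpolation=cv2.INTER_CUBIC))
m=(W[...,2]>52)&(W[...,2]<80)&(np.abs(W[...,1]+235)<17)&(W[...,0]>623)&(W[...,0]<665)
Q=W[m]
r=least_squares(lambda c:np.hypot(Q[:,0]-c[0],Q[:,1]-c[1])-25,(623,-235),loss="soft_l1");print(len(Q),r.x,np.abs(r.fun).mean(),Q[:,2].min())
E
```

```text
[ 623.70169263 -235.20329169   80.68912814]
107 [ 619.33416031 -234.03707552] 0.8787718300484322 52.0043387601986
```

View pics/k1.png

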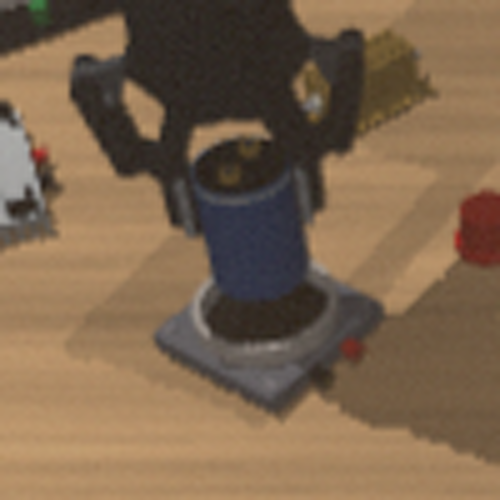

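The capacitor hangs over the cup about 4 mm too near the base, so I'll shift it 3 mm in x while lowering.

Emit:
{"op": "apply_moves", "data": {"rows": [[3, 0.6, 0, 0, 0, 0], [0, 0, 12, 0, 0, 0], [0, 0, 11, 0, 0, 0], [0, 0, 4, 0, 0, 0], [0, 0, 0, 0, 0, 0]]}}

```text
time: 25.2
tool_pos: [626.0, -235.2, 52.3]
tcp_rot: [-179.9, 0.1, 11.0]
ft_force: [-0.1, -0.9, -1.5]
finger_gap: 49.2
grip_force: 42.0
```

Emit:
{"op": "apply_moves", "data": {"rows": [[0, 0, 1, 0, 0, 0], [0, 0, 1, 0, 0, 0], [0, 0, 1, 0, 0, 0], [0, 0, 0.5, 0, 0, 0], [0, 0, 0, 0, 0, 0]]}}

```text
time: 25.82
tool_pos: [626.6, -235.5, 49.9]
tcp_rot: [180.0, -0.0, 11.0]
ft_force: [0.4, -0.2, -0.5]
finger_gap: 48.9
grip_force: 42.1
```

Emit:
{"op": "apply_moves", "data": {"rows": [[0, 0, 0.5, 0, 0, 0], [0, 0, 0.5, 0, 0, 0], [0, 0, 0, 0, 0, 0], [0, 0, 0, 0, 0, 0], [0, 0, 0, 0, 0, 0]]}}

```text
time: 26.45
tool_pos: [626.8, -235.5, 49.9]
tcp_rot: [180.0, -0.0, 11.0]
ft_force: [-4.0, 1.6, 6.7]
finger_gap: 48.7
grip_force: 42.8
```

Emit:
{"op": "apply_moves", "data": {"rows": [[0, 0, 0, 0, 0, 0], [0, 0, 0, 0, 0, 0], [0, 0, 0, 0, 0, 0], [0, 0, 0, 0, 0, 0], [0, 0, -1.5, 0, 0, 0]], "fingers": 85}}

```text
time: 27.08
tool_pos: [626.5, -235.5, 50.1]
tcp_rot: [-180.0, 0.0, 11.0]
ft_force: [0.1, 0.7, 0.5]
finger_gap: 84.8
grip_force: 0.0
```

Emit:
{"op": "apply_moves", "data": {"rows": [[0, 0, -10, 0, 0, 0], [0, 0, -20, 0, 0, 0], [0, 0, -30, 0, 0, 0], [0, 0, -30, 0, 0, 0], [0, 0, 0, 0, 0, 0]]}}

```text
time: 27.7
tool_pos: [629.3, -236.7, 146.3]
tcp_rot: [179.7, -0.4, 11.0]
ft_force: [-0.1, -0.3, -0.2]
finger_gap: 85.0
grip_force: 0.0
```

```bash
python3 - <<'E'
from h import *
rows((626,-235,140,11),(417,-216,110,-45),10)
for c in("scene",):
    p,d=eyes.snapshot(c); meas(c,d,["resistor","res_top","capn"])
S["cp"]=(624,-235,60,76,100); meas("scene",d,["cp"])
E
```

```text
[[-20.2, -5.9, 3.0, 0, 0, 0.0977], [-20.6, -3.9, 3.0, 0, 0, 0.0977], [-20.9, -1.8, 3.0, 0, 0, 0.0977], [-21.0, 0.2, 3.0, 0, 0, 0.0977], [-20.9, 2.3, 3.0, 0, 0, 0.0977]]
[[-20.5, 4.3, 3.0, 0, 0, 0.0977], [-20.0, 6.3, 3.0, 0, 0, 0.0977], [-19.3, 8.2, 3.0, 0, 0, 0.0977], [-18.4, 10.0, 3.0, 0, 0, 0.0977], [-17.4, 11.8, 3.0, 0, 0, 0.0977]]
scene resistor 228 rect 417 -215  87x31 ang 133 | mean [ 421. -210.   25.] ztop 35
scene res_top 132 rect 418 -216  67x31 ang 133 | mean [ 417. -210.   32.] ztop 36
scene capn 116 rect 550 -127  32x30 ang 38 | mean [ 553. -126.   22.] ztop 29
scene cp 258 rect 624 -234  51x49 ang 27 | mean [ 629. -233.   86.] ztop 91
```

Emit:
{"op": "apply_moves", "data": {"rows": [[-20.2, -5.9, 3, 0, 0, 0.0977], [-20.6, -3.9, 3, 0, 0, 0.0977], [-20.9, -1.8, 3, 0, 0, 0.0977], [-21, 0.2, 3, 0, 0, 0.0977], [-20.9, 2.3, 3, 0, 0, 0.0977]]}}

```text
time: 28.38
tool_pos: [520.7, -225.5, 124.4]
tcp_rot: [-180.0, 0.1, -17.2]
ft_force: [0.4, -0.0, -0.0]
finger_gap: 85.3
grip_force: 0.0
```

Emit:
{"op": "apply_moves", "data": {"rows": [[-20.5, 4.3, 3, 0, 0, 0.0977], [-20, 6.3, 3, 0, 0, 0.0977], [-19.3, 8.2, 3, 0, 0, 0.0977], [-18.4, 10, 3, 0, 0, 0.0977], [-17.4, 11.8, 3, 0, 0, 0.0977]]}}

```text
time: 29.0
tool_pos: [416.4, -216.0, 109.5]
tcp_rot: [180.0, 0.1, -45.2]
ft_force: [0.2, 0.1, 0.6]
finger_gap: 85.0
grip_force: 0.0
```

Emit:
{"op": "apply_moves", "data": {"rows": [[0, 0, 20, 0, 0, 0], [0, 0, 30, 0, 0, 0], [0, 0, 10, 0, 0, 0], [0, 0, 0, 0, 0, 0], [0, 0, 0, 0, 0, 0]]}}

```text
time: 29.62
tool_pos: [418.3, -216.8, 51.3]
tcp_rot: [-180.0, -0.1, -45.0]
ft_force: [0.0, -0.4, -0.1]
finger_gap: 85.1
grip_force: 0.0
```

```bash
python3 - <<'E'
from h import *
s=sense();print(s["tool_pos"],s["tcp_rot"])
I=[]
for c,t in(("scene",(417,-216,30)),("top",(417,-216,30))):
    p,d=eyes.snapshot(c);k=eyes.get_calibration(c)
    q=k["intrinsics"]@(k["R"]@np.array(t)+k["t"]);u,v=(q[:2]/q[2]).astype(int)
    I.append(cv2.resize(p[v-40:v+40,u-40:u+40,::-1],(400,400),interpolation=cv2.INTER_CUBIC))
cv2.imwrite("pics/r1.png",np.hstack(I))
E
```

```text
[ 418.28309018 -216.8310722    51.32494958] [-1.79984342e+02 -7.52866593e-02 -4.49843005e+01]
```

View pics/r1.png

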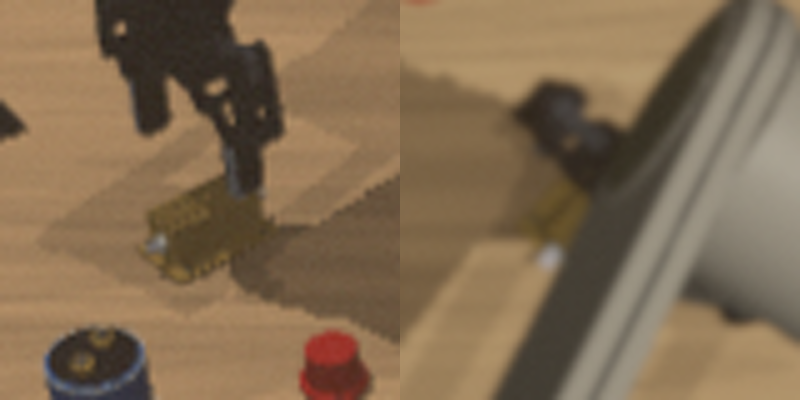

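The resistor (205,230) lies between the fingers, with its long axis across the closing line.

Emit:
{"op": "apply_moves", "data": {"rows": [[0, 0, 15, 0, 0, 0], [0, 0, 15, 0, 0, 0], [0, 0, 8, 0, 0, 0], [0, 0, 2, 0, 0, 0], [0, 0, 0, 0, 0, 0]]}}

```text
time: 30.35
tool_pos: [417.6, -216.4, 10.2]
tcp_rot: [180.0, 0.0, -45.0]
ft_force: [-0.2, 0.9, 0.1]
finger_gap: 85.3
grip_force: 0.0
```

Emit:
{"op": "apply_moves", "data": {"rows": [[0, 0, 0, 0, 0, 0], [0, 0, 0, 0, 0, 0], [0, 0, 0, 0, 0, 0], [0, 0, 0, 0, 0, 0], [0, 0, 0, 0, 0, 0]], "fingers": 15, "grip_force": 40}}

```text
time: 30.98
tool_pos: [418.0, -216.8, 10.8]
tcp_rot: [-180.0, -0.1, -45.0]
ft_force: [-1.2, -0.4, 5.1]
finger_gap: 27.2
grip_force: 41.5
```

Emit:
{"op": "apply_moves", "data": {"rows": [[0, 0, 0, 0, 0, 0], [0, 0, 0, 0, 0, 0], [0, 0, -5, 0, 0, 0], [0, 0, -10, 0, 0, 0], [0, 0, 0, 0, 0, 0]]}}

```text
time: 31.6
tool_pos: [418.2, -216.8, 26.2]
tcp_rot: [-180.0, -0.1, -45.0]
ft_force: [0.1, 0.1, -2.5]
finger_gap: 27.4
grip_force: 40.7
```

```bash
python3 - <<'E'
from h import *
rows((417,-216,100,-45),(509,-432,100,25),10)
E
```

```text
[[21.8, 8.8, -0.0, 0, 0, -0.1222], [20.5, 11.4, -0.0, 0, 0, -0.1222], [19.0, 13.8, -0.0, 0, 0, -0.1222], [17.2, 16.0, -0.0, 0, 0, -0.1222], [15.1, 18.0, -0.0, 0, 0, -0.1222]]
[[12.8, 19.7, -0.0, 0, 0, -0.1222], [10.3, 21.1, -0.0, 0, 0, -0.1222], [7.7, 22.2, -0.0, 0, 0, -0.1222], [4.9, 23.0, -0.0, 0, 0, -0.1222], [2.1, 23.4, -0.0, 0, 0, -0.1222]]
```

Emit:
{"op": "apply_moves", "data": {"rows": [[0, 0, -15, 0, 0, 0], [0, 0, -25, 0, 0, 0], [0, 0, -25, 0, 0, 0], [0, 0, -10, 0, 0, 0], [0, 0, 0, 0, 0, 0]]}}

```text
time: 32.22
tool_pos: [418.1, -216.8, 101.1]
tcp_rot: [-180.0, -0.1, -45.0]
ft_force: [-0.4, -0.5, -2.5]
finger_gap: 26.9
grip_force: 40.7
```

Emit:
{"op": "apply_moves", "data": {"rows": [[21.8, 8.8, 0, 0, 0, -0.1222], [20.5, 11.4, 0, 0, 0, -0.1222], [19, 13.8, 0, 0, 0, -0.1222], [17.2, 16, 0, 0, 0, -0.1222], [15.1, 18, 0, 0, 0, -0.1222]]}}

```text
time: 32.85
tool_pos: [462.9, -324.6, 98.5]
tcp_rot: [-179.9, 0.1, -9.8]
ft_force: [-0.5, -0.2, -2.8]
finger_gap: 26.8
grip_force: 40.6
```

Emit:
{"op": "apply_moves", "data": {"rows": [[12.8, 19.7, 0, 0, 0, -0.1222], [10.3, 21.1, 0, 0, 0, -0.1222], [7.7, 22.2, 0, 0, 0, -0.1222], [4.9, 23, 0, 0, 0, -0.1222], [2.1, 23.4, 0, 0, 0, -0.1222]]}}

```text
time: 33.48
tool_pos: [509.0, -432.5, 98.0]
tcp_rot: [-179.8, 0.1, 25.3]
ft_force: [-0.1, -0.4, -2.3]
finger_gap: 27.2
grip_force: 40.6
```

Emit:
{"op": "apply_moves", "data": {"rows": [[0, 0, 15, 0, 0, 0], [0, 0, 25, 0, 0, 0], [0, 0, 5, 0, 0, 0], [0, 0, 0, 0, 0, 0], [0, 0, 0, 0, 0, 0]]}}

```text
time: 34.1
tool_pos: [510.0, -432.8, 56.3]
tcp_rot: [179.9, -0.0, 25.0]
ft_force: [-1.5, -0.4, -3.2]
finger_gap: 27.1
grip_force: 40.6
```

```bash
python3 - <<'E'
from h import *
s=sense();print(s["tool_pos"],s["tcp_rot"])
p,d=eyes.snapshot("scene");k=eyes.get_calibration("scene")
f=lambda t:(lambda q:q[:2]/q[2])(k["intrinsics"]@(k["R"]@np.array(t)+k["t"]))
o=f((509,-432,40)).astype(int)-45
im=cv2.resize(p[o[1]:o[1]+90,o[0]:o[0]+90,::-1],(540,540),interpolation=cv2.INTER_CUBIC)
a=np.radians(25);R=np.array([[np.cos(a),-np.sin(a)],[np.sin(a),np.cos(a)]])
def box(w,h,z,col):
    P=[((f((*(R@np.array(c)*.5+[509,-432]),z))-o)*6+3) for c in((w,h),(w,-h),(-w,-h),(-w,h))]
    cv2.polylines(im,[np.array(P).astype(int)],True,col,1)
box(92,62,16,(0,255,0)); box(76,46,55-10.5,(0,0,255))
cv2.imwrite("pics/r2.png",im)
E
```

```text
[ 510.04498465 -432.84104313   56.32268353] [ 1.79924062e+02 -2.87240075e-02  2.50090966e+01]
```

View pics/r2.png

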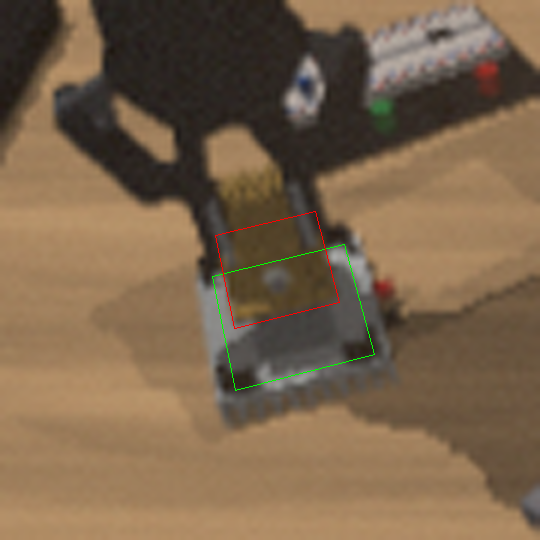

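The green guide outline and the red predicted flange outline both match the picture, so I'll lower the resistor.

Emit:
{"op": "apply_moves", "data": {"rows": [[0, 0, 10, 0, 0, 0], [0, 0, 10, 0, 0, 0], [0, 0, 4, 0, 0, 0], [0, 0, 1, 0, 0, 0], [0, 0, 0, 0, 0, 0]]}}

```text
time: 34.78
tool_pos: [509.6, -432.7, 30.3]
tcp_rot: [180.0, -0.0, 25.0]
ft_force: [0.2, 0.5, -2.2]
finger_gap: 27.0
grip_force: 40.7
```

Emit:
{"op": "apply_moves", "data": {"rows": [[0, 0, 1, 0, 0, 0], [0, 0, 1, 0, 0, 0], [0, 0, 1, 0, 0, 0], [0, 0, 0.5, 0, 0, 0], [0, 0, 0, 0, 0, 0]]}}

```text
time: 35.4
tool_pos: [509.6, -432.6, 26.8]
tcp_rot: [180.0, -0.0, 25.0]
ft_force: [-1.1, 0.3, -1.7]
finger_gap: 27.0
grip_force: 40.8
```

Emit:
{"op": "apply_moves", "data": {"rows": [[0, 0, 0.5, 0, 0, 0], [0, 0, 0.5, 0, 0, 0], [0, 0, 0, 0, 0, 0], [0, 0, 0, 0, 0, 0], [0, 0, 0, 0, 0, 0]]}}

```text
time: 36.02
tool_pos: [509.6, -432.6, 26.8]
tcp_rot: [180.0, 0.0, 25.0]
ft_force: [-4.8, 4.0, 6.4]
finger_gap: 27.2
grip_force: 41.9
```

Emit:
{"op": "apply_moves", "data": {"rows": [[0, 0, 0, 0, 0, 0], [0, 0, 0, 0, 0, 0], [0, 0, 0, 0, 0, 0], [0, 0, 0, 0, 0, 0], [0, 0, -1, 0, 0, 0]], "fingers": 75}}

```text
time: 36.65
tool_pos: [509.5, -432.5, 26.7]
tcp_rot: [-180.0, 0.0, 25.0]
ft_force: [-0.3, -0.4, 0.2]
finger_gap: 74.7
grip_force: 0.0
```

Emit:
{"op": "apply_moves", "data": {"rows": [[0, 0, -10, 0, 0, 0], [0, 0, -25, 0, 0, 0], [0, 0, -40, 0, 0, 0], [0, 0, -40, 0, 0, 0], [0, 0, -40, 0, 0, 0]]}}

```text
time: 37.28
tool_pos: [509.7, -432.6, 184.1]
tcp_rot: [179.9, -0.0, 25.0]
ft_force: [0.8, -0.7, 0.1]
finger_gap: 75.2
grip_force: 0.0
```

Emit:
{"op": "apply_moves", "data": {"rows": [[-30, 0, -20, 0, 0, 0], [-30, 0, -20, 0, 0, 0], [-20, 0, -10, 0, 0, 0], [0, 0, 0, 0, 0, 0], [0, 0, 0, 0, 0, 0]]}}

```text
time: 37.9
tool_pos: [437.4, -465.8, 230.9]
tcp_rot: [-179.9, -0.0, 25.0]
ft_force: [-0.2, 0.0, -0.8]
finger_gap: 75.2
grip_force: 0.0
```

```bash
python3 - <<'E'
from h import *
p,d=eyes.snapshot("scene");p2,d2=eyes.snapshot("top")
cv2.imwrite("pics/e.png",cv2.resize(p[110:270,60:460,::-1],(800,320),interpolation=cv2.INTER_CUBIC))
S.update(cp=(624,-235,60,76,100),ck=(529,429,40,38,60),rs=(509,-432,60,36,60),fu=(643,241,40,48,70))
for c,D in(("scene",d),("top",d2)): meas(c,D,["cp","ck","rs","fu","capn","jar"])
E
```

```text
scene cp 257 rect 624 -234  50x50 ang 135 | mean [ 629. -233.   86.] ztop 92
scene ck 173 rect 530 430  53x52 ang 50 | mean [531. 429.  43.] ztop 45
scene rs 191 rect 511 -430  73x28 ang 25 | mean [ 516. -427.   47.] ztop 51
scene fu 207 rect 643 241  47x38 ang 11 | mean [646. 241.  55.] ztop 58
scene capn 114 rect 549 -126  31x27 ang 46 | mean [ 552. -126.   22.] ztop 29
scene jar 153 rect 552 128  35x32 ang 118 | mean [557. 127.  27.] ztop 35
top cp 314 rect 624 -236  49x49 ang 159 | mean [ 623. -235.   86.] ztop 91
top ck 272 rect 528 429  54x53 ang 90 | mean [528. 428.  44.] ztop 47
top rs 330 rect 509 -432  78x29 ang 26 | mean [ 510. -430.   47.] ztop 52
top fu 247 rect 648 241  57x38 ang 10 | mean [642. 240.  56.] ztop 59
top capn 120 rect 546 -128  33x31 ang 28 | mean [ 546. -126.   25.] ztop 30
top jar 144 rect 550 126  34x32 ang 87 | mean [550. 126.  33.] ztop 37
```

View pics/e.png

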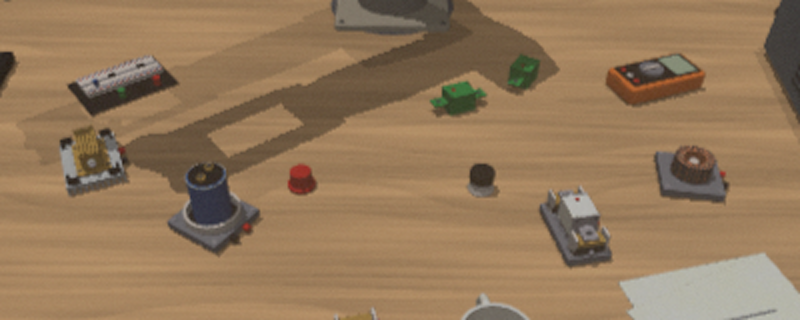

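All four sit in their fixtures at the right heights: resistor (92,150), capacitor (208,195), fuse (577,222) and choke (693,165). The red cap (300,180) and the jar (482,180) have not moved.

```bash
python3 -c "
from bench import job
print(job.hand_in())"
```

```text
the job is handed in; nothing more can be done
None
```

The capacitor, choke, fuse and resistor are each set down in their own fixtures, the red port cap and white jar are where they were, and the job was handed in about 38 s into the 112 s limit; the hand-in reported no verdict.

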